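Unstack the labware and set up the dry-down station

TASK

The vial, the steel weight, the jar and the aluminium block have been left in one stack. Take the stack apart from the top down, one piece at a time, and stand each upright where it belongs: the vial in the empty middle well of the green rack, the weight in the middle of the balance pan, the jar in the middle of the white tile and the block in the middle of the hotplate. Set them down gently without dropping them, and leave the flask and the bottle where they stand.

Things in the scene. Friction and masses are not known exactly. Their poses are not given: they have to be found in the camera images.
- vial: small white plastic screw-cap vial, top of the stack, standing on the weight: 74 mm tall, body 26 mm diameter, cap 32 mm diameter over the top 20 mm. Loose, about 40 g. Origin: centre of its underside, z up through the cap.
- weight: plain steel cylinder (calibration weight) with a dark groove, second in the stack, standing on the jar: 36 mm diameter, 26 mm tall. Loose, about 200 g. Origin: centre of its underside, z up.
- jar: squat white plastic screw-cap jar, third in the stack, standing on the block: 36 mm tall, body 49 mm diameter, flat ribbed cap 52 mm diameter over the top 14 mm. Loose, about 90 g. Origin: centre of its underside, z up.
- block: round aluminium heating block, bottom of the stack, standing on the bench: 66 mm diameter, 32 mm tall. Loose, about 280 g. Each piece of the stack may sit a few mm off the axis of the one below. Origin: centre of its underside, z up.
- rack: green plastic vial rack, fixed: 60 mm (x) by 176 mm (y), top face 32 mm above the bench. Three wells in a row along its own y axis, 60 mm apart; the outer two hold short white vials (cap 32 mm diameter, top 57 mm above the bench) that are part of the rack; the middle well is empty: 40 mm diameter, its floor 5 mm above the bench. Origin: on the bench under the centre of the empty well.
- balance: white compact balance, fixed: 165 mm (x) by 130 mm (y), with a small display at its -x end. Its round dark steel pan has 90 mm diameter, top face 48 mm above the bench, and does not move. Origin: on the bench under the centre of the pan (the housing reaches from 105 mm on the -x side to 60 mm on the +x side).
- hotplate: grey hotplate, fixed, cold: housing 145 mm (x) by 130 mm (y) with a knob on its -x face; its square white ceramic top plate is 110 by 110 mm, top face 56 mm above the bench. Origin: on the bench under the centre of the top plate (the housing reaches 85 mm to -x, 60 mm to +x).
- tile: plain white ceramic tile lying on the bench, fixed: 120 by 120 mm, 8 mm thick. Origin: centre of its underside.
- flask: bystander: white plastic conical flask, 130 mm tall, 92 mm wide at the foot, loose. Origin: centre of its underside.
- bottle: bystander: white plastic bottle, 130 mm tall, 60 mm diameter, loose. Origin: centre of its underside.
There are look-alikes about, which are no part of the job. What is shaped like the hotplate but turquoise is not meant. Of the things that look like the rack, take the one that is farthest from the robot's base at the start.

How it is judged:
By the outcome, as a careful person would: the job done as asked, in the order asked, and still so for the second after the job is handed in, with the robot touching nothing.
It also fails if it takes over 122 s, if anything falls off the work surface, if the arm or the gripper's body presses on something with over 40 N, if the wrist force passes 120 N, or if a joint passes its speed limit or range.

ROBOT

A 7-joint arm with a two-finger parallel gripper is mounted at the origin on the work surface. World frame = base frame: x ahead of the robot, y to its left, z up, the work surface at z = 0. Lengths are in m, angles in rad, forces in N, time in s.
With the tool pointing down it reaches from about 0.425 to 0.925 m from the base axis. Payload 6.8 kg.
Tool frame: the origin (TCP) lies at the very end of the fingers, on their centre line; the grasp point (between the pads) lies 19 mm behind it; z points along the fingers, y is the line along which they close (so a half turn about z gives the same grasp; the last joint's range is limited). The gripper opens to 85 mm and grips with 20 to 120 N. Pads are 22 mm wide; open, the fingers measure 114 mm over their backs; the gripper's body (76 mm by 85 mm) begins 54 mm behind the grasp point. The pads swing forward as they close: fully open they stand 13 mm farther back than shut.
Start: joints at [-1.381, 0.477, 0.022, 1.555, -0.011, 1.109, -0.083], TCP at [0.198, 0.645, 0.231] pointing down, gripper open.
Joint ranges: [-2.96, 2.96], [-0.34, 2.1], [-1.41, 1.46], [0.24, 2.44], [-1.37, 4.51], [0.17, 1.92], [-2.96, 2.96]. Speed limits (rad/s): [2.39, 2.39, 3.14, 3.14, 3.14, 3.14, 3.14].

INTERFACE

Orientations are given as a unit quaternion [w, x, y, z].
In Python, from station import * gives the robot as it stands.
- The arm moves only by the tool jog_arm, never from a script. Its argument "moves" is one flat list of numbers, 7 for each row, row after row: the shift along the tool's x, y, z normalised to -1 to 1, where 1 is 20 mm, then the turn, a rotation vector about the tool's x, y, z normalised to -1 to 1, where 1 is 4 degrees, then the opening, from 0 (shut) to 1 (fully open). In form: [x, y, z, rx, ry, rz, claw, x, y, z, rx, ry, rz, claw, ...]. A call has exactly 8 rows; each row shifts and turns the commanded pose from where the row before left it, along the tool's axes as they then stand; what a row does not reach is not made up. A row lasts 1/12 s, in which the tool goes at most 41.7 mm and 7.16 degrees, less where a joint would pass 70% of its speed; a pose out of reach is approached as far as the arm can. A call with a number of a shift or a turn outside -1 to 1 is refused whole. A call with a gripper value outside its range is refused whole. The fingers move at their own pace and stop on an object; "grip_force" is the grip in N (left out, the last holds). Time passes only in rows, so rows that do not move let the fingers close, or fill a call up. It gives the time, the measured TCP pose, the force, the opening and the grip force at its end, in the units of the state.
- get_obs(): the state, without advancing time (a new reading comes with each control period).
- read_camera(name): name is "side" or "top" or "wrist"; returns a dict with "color" (400x640x3 uint8, blue, green, red), "fx", "fy", "cx", "cy" (pixels), "rvec" (rotation vector, rad) and "tvec" (3), from world to camera coordinates, as OpenCV has them. Camera axes: x right, y down, z forward; pixel columns grow to the right and rows downward; lengths in m; the calibration is good to about 2 mm. A picture is of the moment at which its call begins. There is no depth.
- hand_in(): hands the job in; it is judged then, once.
The state is a dict: "t": time; "q": joint angles; "joint_vel": joint speeds; "joint_torque": joint torques, N m; "eef_pos": TCP position; "tool_rot": TCP orientation; "contact_force": force on the tool from outside, world axes, zero at the start; "torque": the same for the moment, N m; "gripper_width": opening from 0.0 (shut) to 1.0 (fully open); "grasp_force": force on a finger pad.
Only numpy, scipy, OpenCV 4.12 (cv2) and the standard library are available. Lean on these libraries where they do the work, as an engineer would, in place of code of your own. Each camera call takes 0.05 s, during which the arm holds its last target. There are 200 camera calls.

## Working session

There is one attempt and no reset: what is moved stays moved. The work goes in short steps, Python scripts to look and compute and a tool call to move; the robot and the scene stay as the last step left them, time stands still between calls to the robot, and variables do not carry over. Pictures are saved under pics/ and viewed, at most 14 in all, crops included, and the job is handed in when it is done.

Besides the shell and the picture viewer there is one more tool, called after "Call:" as name(argument=value, ...), one argument or row to a line, values as JSON. jog_arm: Moves the arm, as the interface text tells. Scaled input: -1 to 1 covers 20 mm each way for a shift and 4 degrees each way for a turn. Its arguments: {"type":"object","properties":{"moves":{"type":"array"},"grip_force":{"type":"number"}},"required":["moves"]}

```bash
ls; mkdir -p pics
python3 - <<'E'
from station import *
import cv2
o=get_obs()
for k in ("t","eef_pos","tool_rot","gripper_width","contact_force"): print(k,o[k])
for n in ("top","side"):
    c=read_camera(n); cv2.imwrite(f"pics/{n}0.png",c["color"])
    print(n,c["fx"],c["fy"],c["cx"],c["cy"],c["rvec"],c["tvec"])
E
```

```text
pics
t 0.0
eef_pos [0.19790074 0.64470942 0.23030518]
tool_rot [-5.65314153e-05  1.48353919e-01  9.88933899e-01 -9.24530202e-04]
gripper_width 0.9998392431941567
contact_force [-0.27901742  0.50553894  0.59136172]
top 391.829986709266 391.829986709266 318.8770013533417 202.6402741734554 [ 2.14670211 -2.15606211  0.15485955] [-0.11696042  0.49580572  1.22608202]
side 397.68148483566654 397.68148483566654 317.6218247592422 195.8593543632582 [ 2.3652222  -0.3792347   0.14902283] [-0.51630945  0.09890752  1.19495638]
```

View pics/top0.png

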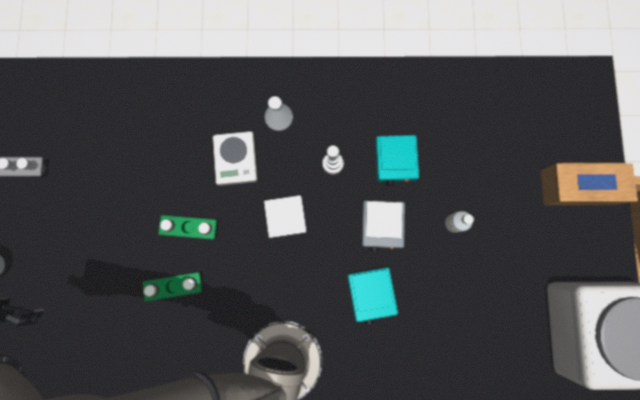

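View pics/side0.png

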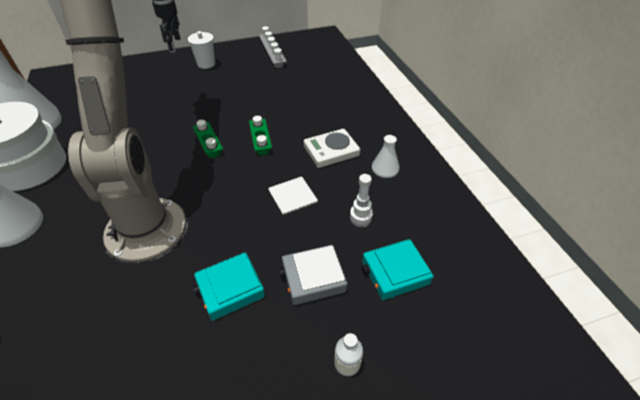

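The top view has world +x up and +y left. The stack is near (333,160), tile (285,217), hotplate (384,222), balance pan (233,150), and racks at (187,227) and (172,287). The bottle is at (459,222) and the flask at (278,115). In the side view the stack stands at (361,200).

```bash
cat > h.py <<'E'
from station import *
import cv2, numpy as np
from scipy.spatial.transform import Rotation as R
def cam(n):
    c=read_camera(n); c["R"]=R.from_rotvec(np.ravel(c["rvec"])).as_matrix(); c["t"]=np.ravel(c["tvec"])
    c["C"]=-c["R"].T@c["t"]; return c
def plane(c,uv,z):
    d=c["R"].T@np.array([(uv[0]-c["cx"])/c["fx"],(uv[1]-c["cy"])/c["fy"],1])
    return c["C"]+d*(z-c["C"][2])/d[2]
def proj(c,p):
    q=c["R"]@np.asarray(p,float)+c["t"]; return np.array([c["fx"]*q[0]/q[2]+c["cx"],c["fy"]*q[1]/q[2]+c["cy"]])
def tri(c1,p1,c2,p2):
    def d(c,p): return c["R"].T@np.array([(p[0]-c["cx"])/c["fx"],(p[1]-c["cy"])/c["fy"],1])
    a,b=d(c1,p1),d(c2,p2); s=np.linalg.lstsq(np.c_[a,-b],c2["C"]-c1["C"],rcond=None)[0]
    x,y=c1["C"]+s[0]*a,c2["C"]+s[1]*b; return (x+y)/2,np.linalg.norm(x-y)
def blobs(mask,mn=20):
    cs,_=cv2.findContours(mask.astype(np.uint8),cv2.RETR_EXTERNAL,cv2.CHAIN_APPROX_NONE)
    return [(k,cv2.minAreaRect(k)) for k in cs if cv2.contourArea(k)>mn]
E
python3 - <<'E'
from h import *
np.set_printoptions(precision=4,suppress=True)
c=cam("top"); im=c["color"]; hsv=cv2.cvtColor(im,cv2.COLOR_BGR2HSV)
print("base px",proj(c,[0,0,0]),"C",c["C"])
g=(hsv[...,0]>45)&(hsv[...,0]<75)&(hsv[...,1]>120)&(hsv[...,2]>60)
for k,r in blobs(g,60): print("green",r, plane(c,r[0],.032),[plane(c,p,.032)[:2] for p in cv2.boxPoints(r)])
w=(hsv[...,2]>200)&(hsv[...,1]<40); w[:70]=0
for k,r in blobs(w,15):
    if r[0][1]<300 and r[0][0]<500: print("white",np.round(r[0],1),np.round(r[1],1),round(r[2]),[plane(c,r[0],z)[:2].round(4) for z in (.008,.048,.056,.168)])
w=cam("wrist"); print("wrist C",w["C"],"axis",w["R"][2],"xaxis",w["R"][0],w["fx"])
s=cam("side"); print("sideC",s["C"])
a=cv2.resize(im[90:270,150:430],None,fx=2.8,fy=2.8,interpolation=cv2.INTER_CUBIC)
cv2.imwrite("pics/top1.png",a)
a=cv2.resize(s["color"][165:235,330:400],None,fx=8,fy=8,interpolation=cv2.INTER_CUBIC)
cv2.imwrite("pics/side1.png",a)
E
```

```text
base px [281.4989 361.0893] C [ 0.3204 -0.113   1.2835]
green ((171.94593811035156, 286.1756896972656), (20.71427345275879, 59.01923751831055), 80.53767395019531) [0.2338 0.3415 0.032 ] [array([0.2508, 0.4386]), array([0.2798, 0.2577]), array([0.2169, 0.2447]), array([0.1883, 0.4244])]
green ((187.21469116210938, 226.70880126953125), (57.75246810913086, 20.554664611816406), 4.39870548248291) [0.4198 0.3016 0.032 ] [array([0.3946, 0.3946]), array([0.4602, 0.393 ]), array([0.4451, 0.2081]), array([0.3797, 0.2111])]
white [203.3 227.8] [8.5 9.2] 45 [array([0.4181, 0.2574]), array([0.415 , 0.2457]), array([0.4144, 0.2434]), array([0.4058, 0.2109])]
white [165.2 224.6] [8.9 8.9] 27 [array([0.4289, 0.3815]), array([0.4255, 0.366 ]), array([0.4248, 0.3629]), array([0.4153, 0.3194])]
white [464.4 222.2] [10.8 16.6] 59 [array([ 0.4324, -0.5948]), array([ 0.4289, -0.5797]), array([ 0.4282, -0.5767]), array([ 0.4184, -0.5344])]
white [383.5 219.5] [35. 35.] 90 [array([ 0.4425, -0.3303]), array([ 0.4387, -0.3235]), array([ 0.4379, -0.3221]), array([ 0.4272, -0.303 ])]
white [284.6 216. ] [35.8 3
[... 374 characters left out ...]
9])]
white [332.5 164. ] [14. 17.] 90 [array([ 0.6289, -0.1653]), array([ 0.6193, -0.1636]), array([ 0.6173, -0.1633]), array([ 0.5902, -0.1587])]
white [332.5 150.5] [9. 9.] 90 [array([ 0.6752, -0.1657]), array([ 0.6641, -0.1641]), array([ 0.6619, -0.1637]), array([ 0.6307, -0.1591])]
white [234.  157.5] [47.8 38.4] 85 [array([0.6525, 0.1632]), array([0.6421, 0.1546]), array([0.64  , 0.1528]), array([0.6108, 0.1286])]
white [274.5 102. ] [10. 11.] 90 [array([0.846 , 0.0304]), array([0.8295, 0.0259]), array([0.8262, 0.025 ]), array([0.7801, 0.0124])]
wrist C [0.1347 0.6645 0.3739] axis [ 0.2503 -0.0764 -0.9651] xaxis [ 0.2915  0.9566 -0.0001] 339.6836732845141
sideC [ 0.2585 -0.8677  0.9405]
```

View pics/side1.png

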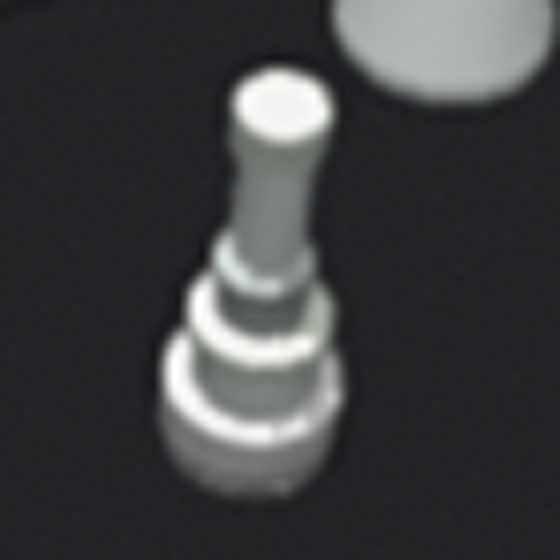

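View pics/top1.png

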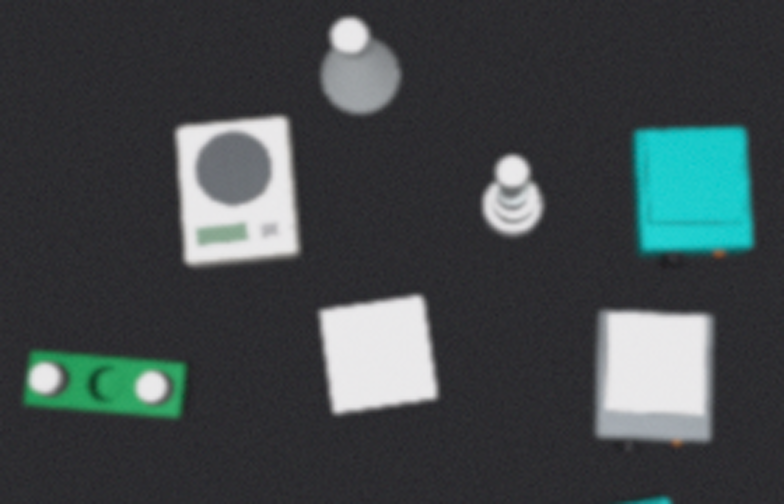

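Side crop: the cap top centre is at full-image (365.2,177.4), with the weight, jar and block rings below it. In the top crop, the rack to use is the (187,227) one at 0.517 m, against 0.413 m for the other. Its caps measure 120 mm apart at the correct height. I'll turn the tool so its y axis lies along world x.

Call:
jog_arm(
  moves=[0,0,0,0,0,1,1,0,0,0,0,0,1,1,0,0,0,0,0,1,1,0,0,0,0,0,1,1,0,0,0,0,0,1,1,0,0,0,0,0,1,1,0,0,0,0,0,1,1,0,0,0,0,0,1,1],
)

```text
t: 0.92
eef_pos: [0.198, 0.6452, 0.2312]
tool_rot: [0.0, 0.417, 0.909, -0.0]
contact_force: [0.1, -0.6, -0.2]
gripper_width: 0.996
grasp_force: 0.0
```

Run:
```python
from h import *
np.set_printoptions(precision=4,suppress=True)
o=get_obs(); print(o["t"],o["eef_pos"],o["q"]); T=R.from_quat(o["tool_rot"],scalar_first=True).as_matrix(); print(T)
c=cam("top"); s=cam("side")
print(tri(c,(332.5,150.5),s,(365.2,177.4)))
hsv=cv2.cvtColor(c["color"],cv2.COLOR_BGR2HSV)
# balance pan: dark disc inside white housing
pan=np.zeros(hsv.shape[:2],bool); pan[135:168,216:252]=True
pan&=(hsv[...,2]>70)&(hsv[...,2]<150)&(hsv[...,1]<60)
for k,r in blobs(pan,200):
    e=cv2.fitEllipse(k); print("pan",e,plane(c,e[0],.048))
for n,(a,b,x0,x1),z in(("tile",(190,245,255,315),.008),("plate",(195,240,355,410),.056),("bal",(125,190,205,262),.04)):
    g=hsv[a:b,x0:x1,2].astype(float)*(hsv[a:b,x0:x1,1]<60); lo,hi=np.percentile(g,[5,97]); 
    for th in (.4,.6,.8):
        for k,r in blobs(g>lo+th*(hi-lo),300): print(n,th,np.round(r[1],1),round(r[2],1),plane(c,(r[0][0]+x0,r[0][1]+a),z))
```

```text
0.9167 [0.198  0.6452 0.2312] [-1.4662  0.4787  0.1437  1.5623 -0.0739  1.1061 -0.5942]
[[-0.6527  0.7576 -0.0001]
 [ 0.7576  0.6527 -0.0002]
 [-0.0001 -0.0002 -1.    ]]
(array([ 0.63  , -0.159 ,  0.1704]), np.float64(1.227445705551999e-05))
pan ((232.9059600830078, 149.7327880859375), (24.129980087280273, 25.12858772277832), 91.21980285644531) [0.6678 0.1589 0.048 ]
tile 0.4 [38.  38.5] 81.9 [ 0.4554 -0.0064  0.008 ]
tile 0.6 [37.1 37.2] 81.9 [ 0.4548 -0.0072  0.008 ]
tile 0.8 [35.8 36. ] 81.5 [ 0.4554 -0.0066  0.008 ]
plate 0.4 [38. 40.] 90.0 [ 0.4364 -0.3205  0.056 ]
plate 0.6 [38. 38.] 90.0 [ 0.4364 -0.3205  0.056 ]
plate 0.8 [35.4 35.3] 2.4 [ 0.4372 -0.3236  0.056 ]
bal 0.4 [50.7 41. ] 85.1 [0.6439 0.1564 0.04  ]
bal 0.6 [49.2 40. ] 85.2 [0.6439 0.1563 0.04  ]
bal 0.8 [47.9 38.5] 85.2 [0.6444 0.1565 0.04  ]
```

Call:
jog_arm(
  moves=[0,0,0,0,0,1,1,0,0,0,0,0,1,1,0,0,0,0,0,1,1,0,0,0,0,0,1,1,0,0,0,0,0,1,1,0,0,0,0,0,1,1,0,0,0,0,0,1,1,0,0,0,0,0,1,1],
)

```text
t: 1.68
eef_pos: [0.198, 0.6452, 0.2312]
tool_rot: [0.0, 0.65, 0.76, -0.0]
contact_force: [-0.9, 0.4, -0.8]
gripper_width: 0.998
grasp_force: 0.0
```

Call:
jog_arm(
  moves=[0,0,0,0,0,1,1,0,0,0,0,0,1,1,0,0,0,0,0,0.19,1,-1,0.54,0,0,0,0,1,-1,0.54,0,0,0,0,1,-1,0.54,0,0,0,0,1,-1,0.54,0,0,0,0,1,-1,0.54,0,0,0,0,1],
)

```text
t: 2.35
eef_pos: [0.2528, 0.5444, 0.2313]
tool_rot: [0.0, 0.705, 0.709, 0.0]
contact_force: [0.5, -0.6, -0.4]
gripper_width: 1.002
grasp_force: 0.0
```

Call:
jog_arm(
  moves=[-1,0.54,0,0,0,0,1,-1,0.54,0,0,0,0,1,-1,0.54,0,0,0,0,1,-1,0.54,0,0,0,0,1,-1,0.54,0,0,0,0,1,-1,0.54,0,0,0,0,1,-1,0.54,0,0,0,0,1,-1,0.54,0,0,0,0,1],
)

```text
t: 3.02
eef_pos: [0.3397, 0.3847, 0.2314]
tool_rot: [-0.0, 0.705, 0.709, 0.0]
contact_force: [0.5, 0.5, -0.3]
gripper_width: 1.002
grasp_force: 0.0
```

Call:
jog_arm(
  moves=[-1,0.54,0,0,0,0,1,-1,0.54,0,0,0,0,1,-1,0.54,0,0,0,0,1,-1,0.54,0,0,0,0,1,-1,0.54,0,0,0,0,1,-1,0.54,0,0,0,0,1,-1,0.54,0,0,0,0,1,-1,0.54,0,0,0,0,1],
)

```text
t: 3.68
eef_pos: [0.4266, 0.225, 0.2315]
tool_rot: [0.0, 0.705, 0.709, 0.0]
contact_force: [0.1, 0.4, 0.4]
gripper_width: 0.998
grasp_force: 0.0
```

Call:
jog_arm(
  moves=[-1,0.54,0,0,0,0,1,-1,0.54,0,0,0,0,1,-1,0.54,0,0,0,0,1,-1,0.54,0,0,0,0,1,-1,0.54,0,0,0,0,1,-1,0.54,0,0,0,0,1,-1,0.54,0,0,0,0,1,-1,0.54,0,0,0,0,1],
)

```text
t: 4.35
eef_pos: [0.5135, 0.0652, 0.2314]
tool_rot: [0.0, 0.705, 0.71, 0.0]
contact_force: [0.0, -0.2, -0.0]
gripper_width: 1.002
grasp_force: 0.0
```

```bash
cat > st.py <<'E'
from h import *
np.set_printoptions(precision=4,suppress=True)
def st():
    o=get_obs(); T=R.from_quat(o["tool_rot"],scalar_first=True).as_matrix(); print("t",round(o["t"],2),"p",o["eef_pos"],"rotvec of err(deg) tool",np.degrees(R.from_matrix(T.T@np.array([[0,1,0],[1,0,0],[0,0,-1.]])).as_rotvec()),"w",round(o["gripper_width"],3),"gf",o["grasp_force"],"F",o["contact_force"])
    return o
E
python3 - <<'E'
from st import *
o=st(); print(o["q"])
w=cam("wrist"); cv2.imwrite("pics/w0.png",w["color"])
for p in ([.63,-.159,.168],[.63,-.159,.12],[.63,-.159,.094],[.63,-.159,.032]): print(proj(w,p))
E
```

```text
t 4.35 p [0.5135 0.0652 0.2314] rotvec of err(deg) tool [ 0.0154 -0.0095  0.3892] w 1.002 gf 0.0 F [ 0.018  -0.1742 -0.0062]
[-0.7711  0.2413  0.622   1.9602 -0.1675  0.9902 -0.0637]
[457.9317 482.3078]
[437.6758 428.7625]
[428.9616 405.7271]
[412.5188 362.2616]
```

View pics/w0.png

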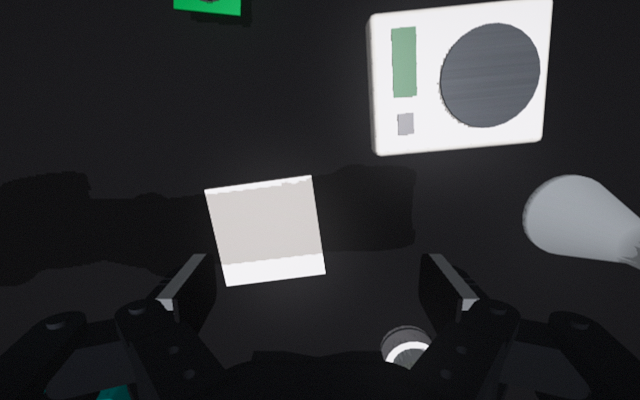

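The wrist view shows the tile (206–325, 176–286), the pan around (490,75), the flask at right and the stack at (408,348). I measure the pan and tile from it while moving on to the stack.

Run:
```python
from st import *
w=cam("wrist"); g=cv2.cvtColor(w["color"],cv2.COLOR_BGR2GRAY)
m=np.zeros_like(g); m[160:300,195:340]=g[160:300,195:340]>120
for k,r in blobs(m,2000):
    q=cv2.approxPolyDP(cv2.convexHull(k),8,True)[:,0]; P=np.array([plane(w,p,.008) for p in q]); print("tile",q.tolist(),P[:,:2],"mean",P.mean(0),"edges",[np.linalg.norm(P[i]-P[i-1]).round(4) for i in range(len(P))])
m=np.zeros_like(g); m[10:140,425:555]=(g[10:140,425:555]<150)
for k,r in blobs(m,3000):
    P=np.array([plane(w,p,.048)[:2] for p in k[:,0]],np.float32); 
    k2=k; e=cv2.minEnclosingCircle(P); f=cv2.fitEllipse(P*1000); print("pan",e,f)
```

```text
tile [[308, 170], [323, 268], [225, 282], [201, 186]] [[ 0.5061  0.0633]
 [ 0.5235 -0.0539]
 [ 0.4064 -0.0725]
 [ 0.3878  0.045 ]] mean [ 0.4559 -0.0045  0.008 ] edges [np.float64(0.1197), np.float64(0.1184), np.float64(0.1186), np.float64(0.119)]
pan ((0.6683316826820374, 0.1626058965921402), 0.04538801684975624) ((668.3243408203125, 162.4522247314453), (88.19871520996094, 89.69373321533203), 112.70745849609375)
```

Call:
jog_arm(
  moves=[-1,0.52,0,0,0,0,1,-1,0.52,0,0,0,0,1,-1,0.52,0,0,0,0,1,-1,0.52,0,0,0,0,1,-1,0.52,0,0,0,0,1,-1,0.52,0,0,0,0,1,-1,0.52,0,0,0,0,1,-1,0.52,0,0,0,0,1],
)

```text
t: 5.12
eef_pos: [0.5971, -0.0934, 0.2312]
tool_rot: [-0.0, 0.705, 0.71, 0.0]
contact_force: [-0.2, 0.5, 0.0]
gripper_width: 0.996
grasp_force: 0.0
```

Call:
jog_arm(
  moves=[-1,0.52,0,0,0,0.1,1,-1,0.52,0,0,0,0,1,-0.8,0.4,0,0,0,0,1,-0.4,0.2,0,0,0,0,1,0,0,0,0,0,0,1,0,0,0,0,0,0,1,0,0,0,0,0,0,1,0,0,0,0,0,0,1],
)

```text
t: 5.78
eef_pos: [0.6293, -0.1557, 0.2312]
tool_rot: [-0.001, 0.708, 0.707, 0.0]
contact_force: [0.3, -0.0, -0.4]
gripper_width: 0.999
grasp_force: 0.0
```

Run:
```python
from st import *
o=st(); print(o["q"])
w=cam("wrist"); cv2.imwrite("pics/w1.png",w["color"])
for p in ([.63,-.159,.168],[.63,-.159,.12],[.63,-.159,.094],[.63,-.159,.032],o["eef_pos"]): print(proj(w,p))
```

```text
t 5.78 p [ 0.6293 -0.1557  0.2312] rotvec of err(deg) tool [-0.0203 -0.0652 -0.0889] w 0.999 gf 0.0 F [ 0.3433 -0.048  -0.4264]
[-0.305   0.4954  0.642   1.6557 -0.3262  1.1004  0.4276]
[317.9461 222.8445]
[317.8443 203.115 ]
[317.8028 195.07  ]
[317.728  180.5577]
[316.5723 260.0296]
```

View pics/w1.png

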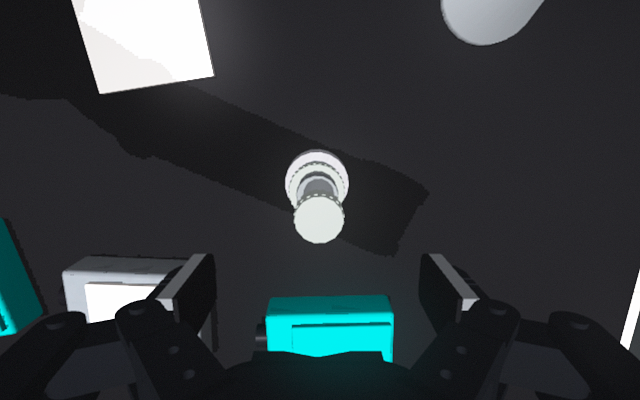

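The cap is centred at about (319,218.5) and measures 50 px against 52.8 expected, which puts it at about (0.6305,-0.1577). The path for the fingers is clear, so I go down and grip.

Call:
jog_arm(
  moves=[-0.1,0.06,1,0,0,0,1,0,0,1,0,0,0,1,0,0,1,0,0,0,1,0,0,0.8,0,0,0,1,0,0,0.5,0,0,0,1,0,0,0.3,0,0,0,1,0,0,0.06,0,0,0,1,0,0,0,0,0,0,1],
)

```text
t: 6.5
eef_pos: [0.6309, -0.1594, 0.1384]
tool_rot: [0.0, 0.708, 0.706, 0.0]
contact_force: [1.4, -0.9, 0.3]
gripper_width: 1.001
grasp_force: 0.0
```

Call:
jog_arm(
  moves=[0,0,0,0,0,0,0.6,0,0,0,0,0,0,0.5,0,0,0,0,0,0,0.45,0,0,0,0,0,0,0.4,0,0,0,0,0,0,0.3,0,0,0,0,0,0,0.2,0,0,0,0,0,0,0.1,0,0,0,0,0,0,0],
  grip_force=25,
)

```text
t: 7.17
eef_pos: [0.6309, -0.1597, 0.1386]
tool_rot: [0.0, 0.709, 0.706, 0.0]
contact_force: [-0.7, 0.6, 5.3]
gripper_width: 0.364
grasp_force: 24.8
```

Call:
jog_arm(
  moves=[0,0,0,0,0,0,0,0,0,0,0,0,0,0,0,0,0,0,0,0,0,0,0,0,0,0,0,0,0,0,0,0,0,0,0,0,0,0,0,0,0,0,0,0,0,0,0,0,0,0,0,0,0,0,0,0],
)

```text
t: 7.83
eef_pos: [0.6309, -0.1597, 0.1385]
tool_rot: [0.0, 0.708, 0.706, 0.0]
contact_force: [-1.0, 0.5, 5.0]
gripper_width: 0.369
grasp_force: 24.9
```

Run:
```python
from st import *
st()
w=cam("wrist"); s=cam("side")["color"]
a=cv2.resize(s[150:240,310:420],None,fx=4,fy=4,interpolation=cv2.INTER_CUBIC)
cv2.imwrite("pics/g1.png",np.hstack([cv2.resize(w["color"],(576,360)),a[:360,:224]][:2]))
```

```text
t 7.83 p [ 0.6309 -0.1597  0.1385] rotvec of err(deg) tool [ 0.0433  0.0042 -0.2259] w 0.369 gf 24.889787435531616 F [-0.9776  0.549   5.0358]
```

View pics/g1.png

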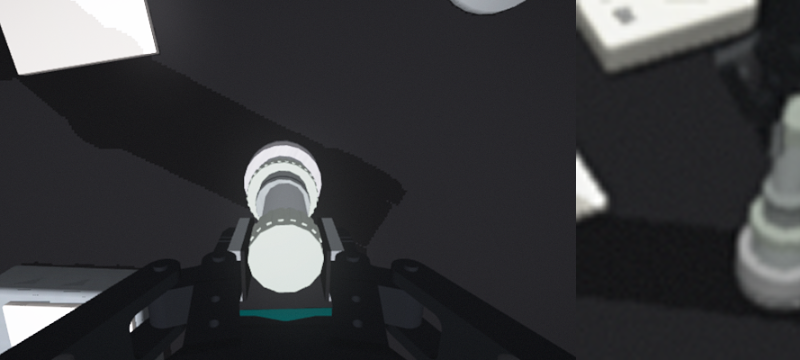

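Gripped: an opening of 0.369 is 31.4 mm for a 32 mm cap, and the vial stands straight between the pads at (285,255) in the composite. I lift it and carry it to the rack.

Call:
jog_arm(
  moves=[0,0,-0.3,0,0,0,0,0,0,-0.7,0,0,0,0,0,0,-1,0,0,0,0,0,0,-1,0,0,0,0,1,-0.46,0,0,0,0,0,1,-0.46,0,0,0,0,0,1,-0.46,0,0,0,0,0,1,-0.46,0,0,0,0,0],
)

```text
t: 8.6
eef_pos: [0.5937, -0.0787, 0.199]
tool_rot: [0.0, 0.709, 0.706, 0.0]
contact_force: [0.5, 0.6, -0.3]
gripper_width: 0.368
grasp_force: 24.9
```

Call:
jog_arm(
  moves=[1,-0.46,0,0,0,0,0,1,-0.46,0,0,0,0,0,1,-0.46,0,0,0,0,0,1,-0.46,0,0,0,0,0,1,-0.46,0,0,0,0,0,1,-0.46,0,0,0,0,0,1,-0.46,0,0,0,0,0,1,-0.46,0,0,0,0,0],
)

```text
t: 9.27
eef_pos: [0.5207, 0.0817, 0.1989]
tool_rot: [0.0, 0.709, 0.706, 0.0]
contact_force: [0.5, -0.3, -0.5]
gripper_width: 0.365
grasp_force: 24.9
```

Call:
jog_arm(
  moves=[1,-0.46,0,0,0,0,0,1,-0.46,0,0,0,0,0,1,-0.46,0,0,0,0,0,1,-0.46,0,0,0,0,0,1,-0.46,0,0,0,0,0,1,-0.46,0,0,0,0,0,1,-0.46,0,0,0,0,0,1,-0.46,0,0,0,0,0],
)

```text
t: 9.93
eef_pos: [0.4478, 0.242, 0.199]
tool_rot: [-0.0, 0.709, 0.706, 0.0]
contact_force: [-0.1, 1.1, 0.7]
gripper_width: 0.366
grasp_force: 24.9
```

Call:
jog_arm(
  moves=[1,-0.46,0,0,0,0,0,1,-0.46,0,0,0,0,0,0.6,-0.28,0,0,0,0,0,0.4,-0.16,0,0,0,0,0,0.06,0,0,0,0,0,0,0,0,0,0,0,0,0,0,0,0,0,0,0,0,0,0,0,0,0,0,0],
)

```text
t: 10.6
eef_pos: [0.4218, 0.3012, 0.1982]
tool_rot: [0.0, 0.709, 0.705, -0.0]
contact_force: [0.4, -0.4, -0.2]
gripper_width: 0.366
grasp_force: 24.9
```

Run:
```python
from st import *
o=st(); print(o["q"])
w=cam("wrist"); cv2.imwrite("pics/w2.png",w["color"])
p=o["eef_pos"]
print("rack well",proj(w,[.4197,.3025,.032]),"captop",proj(w,p+[0,0.002,.0295]),"bottom",proj(w,p+[0,.002,-.0445]))
```

```text
t 10.6 p [0.4218 0.3012 0.1982] rotvec of err(deg) tool [ 0.0081  0.0158 -0.3409] w 0.366 gf 24.867423176765442 F [ 0.442  -0.3907 -0.2202]
[-1.1959  0.2804  0.5473  1.9905 -0.1819  0.9181 -0.5608]
rack well [314.5555 182.545 ] captop [316.3401 288.8458] bottom [316.6467 224.3709]
```

View pics/w2.png

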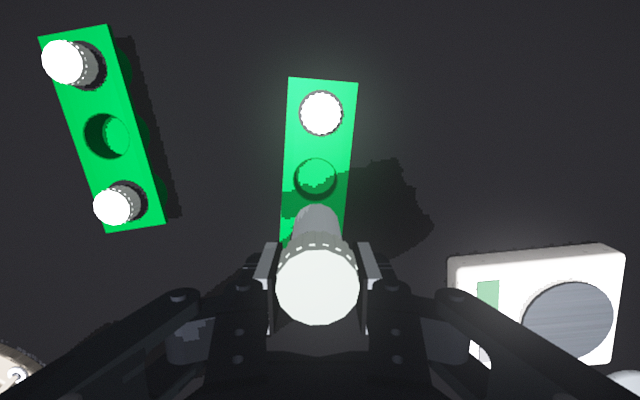

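The well is at (316,178) and the held vial's cap at (317.5,287). The vial is nearly aligned, needing about 1.5 mm in −x and 1 mm in +y. I lower it to just above the rack face and check.

Call:
jog_arm(
  moves=[0.05,-0.08,1,0,0,-0.08,0,0,0,1,0,0,0,0,0,0,1,0,0,0,0,0,0,1,0,0,0,0,0,0,1,0,0,0,0,0,0,0.6,0,0,0,0,0,0,0,0,0,0,0,0,0,0,0,0,0,0],
)

```text
t: 11.32
eef_pos: [0.4198, 0.3029, 0.0861]
tool_rot: [0.0, 0.707, 0.707, -0.0]
contact_force: [1.8, 0.9, -0.6]
gripper_width: 0.363
grasp_force: 24.9
```

Run:
```python
from st import *
o=st(); p=o["eef_pos"]
w=cam("wrist"); cv2.imwrite("pics/w3.png",w["color"][60:360,140:500])
print("rack well",proj(w,[.4204,.3037,.032])-[140,60],"bottom",proj(w,p+[0,.0015,-.0445])-[140,60])
```

```text
t 11.32 p [0.4198 0.3029 0.0861] rotvec of err(deg) tool [-0.0278  0.0521  0.043 ] w 0.363 gf 24.871795177459717 F [ 1.7724  0.8508 -0.5917]
rack well [177.7116 161.0953] bottom [176.7704 165.128 ]
```

View pics/w3.png

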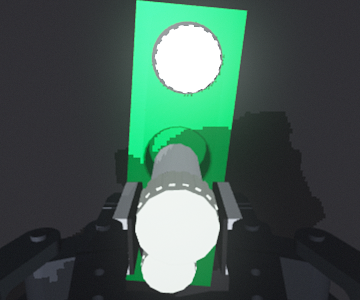

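The well is centred near (179,158) in the crop, where (177.7,161) was predicted, and the vial foot is over it. I lower the vial in gently.

Call:
jog_arm(
  moves=[0.05,0.04,0.4,0,0,0,0,0,0,0.4,0,0,0,0,0,0,0.3,0,0,0,0,0,0,0.3,0,0,0,0,0,0,0.2,0,0,0,0,0,0,0.1,0,0,0,0,0,0,0.05,0,0,0,0,0,0,0,0,0,0,0],
)

```text
t: 12.03
eef_pos: [0.4204, 0.3044, 0.0509]
tool_rot: [0.0, 0.707, 0.708, -0.0]
contact_force: [-0.1, -0.0, 0.2]
gripper_width: 0.368
grasp_force: 24.9
```

Call:
jog_arm(
  moves=[0,0,0.05,0,0,0,0,0,0,0,0,0,0,0,0,0,0,0,0,0,0,0,0,0,0,0,0,0,0,0,0,0,0,0,0,0,0,0,0,0,0,0,0,0,0,0,0,0,0,0,0,0,0,0,0,0],
)

```text
t: 12.7
eef_pos: [0.4204, 0.3045, 0.0501]
tool_rot: [-0.0, 0.707, 0.708, 0.0]
contact_force: [0.2, 0.1, -1.0]
gripper_width: 0.367
grasp_force: 24.9
```

Call:
jog_arm(
  moves=[0,0,0.03,0,0,0,0,0,0,0,0,0,0,0,0,0,0,0,0,0,0,0,0,0,0,0,0,0,0,0,0.03,0,0,0,0,0,0,0,0,0,0,0,0,0,0,0,0,0,0,0,0,0,0,0,0,0],
)

```text
t: 13.37
eef_pos: [0.4206, 0.3048, 0.0495]
tool_rot: [-0.0, 0.707, 0.708, 0.0]
contact_force: [-1.8, 0.0, 7.9]
gripper_width: 0.364
grasp_force: 25.6
```

Contact at the expected height. Release, rise and look.

Call:
jog_arm(
  moves=[0,0,-0.02,0,0,0,0.4,0,0,0,0,0,0,0.45,0,0,0,0,0,0,0.55,0,0,0,0,0,0,0.65,0,0,0,0,0,0,0.65,0,0,-0.3,0,0,0,0.65,0,0,-0.7,0,0,0,0.65,0,0,-1,0,0,0,0.65],
)

```text
t: 14.03
eef_pos: [0.4196, 0.3037, 0.0889]
tool_rot: [0.0, 0.707, 0.708, -0.002]
contact_force: [-0.6, -0.7, 0.1]
gripper_width: 0.652
grasp_force: 0.0
```

Call:
jog_arm(
  moves=[0,0,-1,0,0,0,0.8,0,0,-1,0,0,0,1,0,0,-1,0,0,0,1,0,0,-1,0,0,0,1,0,0,-1,0,0,0,1,0,0,-0.5,0,0,0,1,0,0,0,0,0,0,1,0,0,0,0,0,0,1],
)

```text
t: 14.7
eef_pos: [0.4203, 0.3047, 0.1993]
tool_rot: [-0.0, 0.706, 0.708, 0.0]
contact_force: [-0.3, -0.3, -0.1]
gripper_width: 1.004
grasp_force: 0.0
```

Run:
```python
from st import *
o=st()
w=cam("wrist"); cv2.imwrite("pics/w4.png",w["color"][0:400,100:540])
print("vialtop",proj(w,[.4206,.306,.079])-[100,0])
# caps of neighbours and vial: bright blobs
g=cv2.cvtColor(w["color"],cv2.COLOR_BGR2GRAY)
for k,r in blobs(g>190,300): 
    if 250<r[0][0]<400: print(np.round(r[0],1),np.round(r[1],1),plane(w,r[0],.057)[:2],plane(w,r[0],.079)[:2])
```

```text
t 14.7 p [0.4203 0.3047 0.1993] rotvec of err(deg) tool [ 0.0114 -0.0456  0.1156] w 1.004 gf 0.0 F [-0.2776 -0.3251 -0.1007]
vialtop [217.234  194.4177]
[311.  252.5] [33. 34.] [0.4152 0.2463] [0.4156 0.2559]
[316.  191.5] [39. 40.] [0.4195 0.3032] [0.4196 0.3084]
[323.  117.5] [41. 40.] [0.4251 0.3652] [0.4247 0.3657]
[312.3 110.9] [46.6 54.8] [0.4163 0.3704] [0.4166 0.3705]
```

View pics/w4.png

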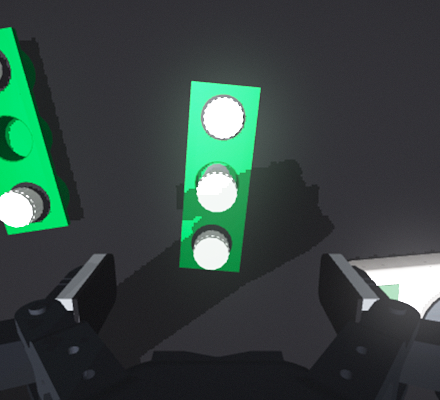

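The vial stands upright in the middle well, at crop (217,190) between the two neighbouring caps. Back to the stack for the weight.

Call:
jog_arm(
  moves=[-1,0.455,0,0,0,0,1,-1,0.455,0,0,0,0,1,-1,0.455,0,0,0,0,1,-1,0.455,0,0,0,0,1,-1,0.455,0,0,0,0,1,-1,0.455,0,0,0,0,1,-1,0.455,0,0,0,0,1,-1,0.455,0,0,0,0,1],
)

```text
t: 15.42
eef_pos: [0.4929, 0.1432, 0.1978]
tool_rot: [-0.0, 0.707, 0.708, -0.001]
contact_force: [1.0, 0.5, 0.0]
gripper_width: 0.999
grasp_force: 0.0
```

Call:
jog_arm(
  moves=[-1,0.455,0,0,0,0,1,-1,0.455,0,0,0,0,1,-1,0.455,0,0,0,0,1,-1,0.455,0,0,0,0,1,-1,0.455,0,0,0,0,1,-1,0.455,0,0,0,0,1,-1,0.455,0,0,0,0,1,-1,0.455,0,0,0,0,1],
)

```text
t: 16.08
eef_pos: [0.5659, -0.0163, 0.1975]
tool_rot: [-0.001, 0.707, 0.708, -0.001]
contact_force: [0.6, -0.0, -0.2]
gripper_width: 0.997
grasp_force: 0.0
```

Call:
jog_arm(
  moves=[-1,0.455,0,0,0,0,1,-1,0.455,0,0,0,0,1,-1,0.455,0,0,0,0,1,-1,0.455,0,0,0,0,1,-1,0.455,0,0,0,0,1,-1,0.455,0,0,0,0,1,-0.7,0.3,0,0,0,0,1,-0.4,0.19,0,0,0,0,1],
)

```text
t: 16.75
eef_pos: [0.6305, -0.1595, 0.1974]
tool_rot: [-0.001, 0.707, 0.707, -0.001]
contact_force: [0.0, -0.8, 0.8]
gripper_width: 1.003
grasp_force: 0.0
```

Run:
```python
from st import *
o=st(); p=o["eef_pos"]
w=cam("wrist"); im=w["color"]; 
for q in ([.6305,-.1577,.12],[.6305,-.1577,.094],[.6305,-.1577,.068],[.6305,-.1577,.032]): print(proj(w,q))
u,v=proj(w,[.6305,-.1577,.08]).astype(int); print(u-70,v-50)
cv2.imwrite("pics/w5.png",cv2.resize(im[v-60:v+60,u-70:u+70],None,fx=5,fy=5,interpolation=cv2.INTER_CUBIC)); print("crop org",u-70,v-60)
```

```text
t 16.75 p [ 0.6305 -0.1595  0.1974] rotvec of err(deg) tool [-0.1602  0.0622 -0.0492] w 1.003 gf 0.0 F [ 0.0271 -0.8469  0.828 ]
[317.1017 208.6753]
[317.2127 198.9354]
[317.3038 190.9405]
[317.406  181.9742]
247 144
crop org 247 134
```

View pics/w5.png

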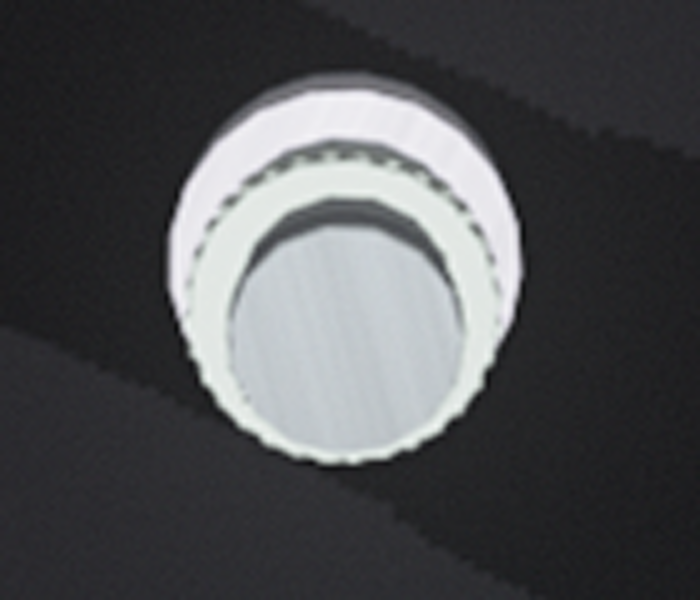

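The weight's top face is centred at (316.2,201.5), the jar cap at (315.3,195) and the block at (315.9,186), so each is a few mm off the one above. The weight is at about (0.6298,-0.161). I go down with the fingertips stopping 5 mm above the jar lid.

Call:
jog_arm(
  moves=[-0.08,-0.03,1,0,0,0,1,0,0,1,0,0,0,1,0,0,1,0,0,0,1,0,0,1,0,0,0,1,0,0,1,0,0,0,1,0,0,0.7,0,0,0,1,0,0,0.35,0,0,0,1,0,0,0.15,0,0,0,1],
)

```text
t: 17.47
eef_pos: [0.6297, -0.1579, 0.0737]
tool_rot: [-0.001, 0.706, 0.708, -0.001]
contact_force: [0.7, -0.4, 0.8]
gripper_width: 1.0
grasp_force: 0.0
```

Call:
jog_arm(
  moves=[0,0,0,0,0,0,0.65,0,0,0,0,0,0,0.55,0,0,0,0,0,0,0.5,0,0,0,0,0,0,0.45,0,0,0,0,0,0,0.4,0,0,0,0,0,0,0.3,0,0,0,0,0,0,0.2,0,0,0,0,0,0,0],
  grip_force=40,
)

```text
t: 18.13
eef_pos: [0.631, -0.1589, 0.0765]
tool_rot: [0.0, 0.707, 0.708, 0.0]
contact_force: [-2.1, 1.0, 5.8]
gripper_width: 0.408
grasp_force: 39.2
```

Call:
jog_arm(
  moves=[0,0,0,0,0,0,0,0,0,0,0,0,0,0,0,0,0,0,0,0,0,0,0,0,0,0,0,0,0,0,0,0,0,0,0,0,0,0,0,0,0,0,0,0,0,0,0,0,0,0,0,0,0,0,0,0],
)

```text
t: 18.8
eef_pos: [0.631, -0.1589, 0.0765]
tool_rot: [0.0, 0.707, 0.708, 0.0]
contact_force: [-1.1, 0.2, 6.4]
gripper_width: 0.404
grasp_force: 39.2
```

Gripped (34.4 mm against a 36 mm diameter). I lift it and carry it to the balance.

Call:
jog_arm(
  moves=[0,0,-0.3,0,0,0,0,0,0,-0.7,0,0,0,0,0,0,-1,0,0,0,0,0,0,-1,0,0,0,0,1,0.115,0,0,0,0,0,1,0.115,0,0,0,0,0,1,0.115,0,0,0,0,0,1,0.115,0,0,0,0,0],
)

```text
t: 19.47
eef_pos: [0.6399, -0.0779, 0.1365]
tool_rot: [0.0, 0.707, 0.708, 0.0]
contact_force: [0.1, -0.7, -1.6]
gripper_width: 0.405
grasp_force: 40.2
```

Call:
jog_arm(
  moves=[1,0.115,0,0,0,0,0,1,0.115,0,0,0,0,0,1,0.115,0,0,0,0,0,1,0.115,0,0,0,0,0,1,0.115,0,0,0,0,0,1,0.115,0,0,0,0,0,1,0.115,0,0,0,0,0,1,0.115,0,0,0,0,0],
)

```text
t: 20.13
eef_pos: [0.6579, 0.0823, 0.1364]
tool_rot: [0.0, 0.707, 0.708, 0.0]
contact_force: [0.8, 0.1, -2.5]
gripper_width: 0.404
grasp_force: 40.2
```

Call:
jog_arm(
  moves=[1,0.115,0,0,0,0,0,1,0.115,0,0,0,0,0,0.9,0.1,0,0,0,0,0,0.7,0.08,0,0,0,0,0,0.4,0.06,0,0,0,0,0,0.07,0,0,0,0,0,0,0,0,0,0,0,0,0,0,0,0,0,0,0,0],
)

```text
t: 20.8
eef_pos: [0.6671, 0.161, 0.1355]
tool_rot: [0.0, 0.707, 0.707, -0.0]
contact_force: [-0.2, -1.0, -1.8]
gripper_width: 0.402
grasp_force: 40.2
```

Run:
```python
from st import *
o=st(); p=o["eef_pos"]
w=cam("wrist"); im=w["color"]; cv2.imwrite("pics/w6.png",im[40:400,100:560])
print("pan",proj(w,[.668,.1607,.048])-[100,40],"weight top",proj(w,p+[0,-.002,.0175])-[100,40],"base",proj(w,p+[0,-.002,-.0085])-[100,40])
g=cv2.cvtColor(im,cv2.COLOR_BGR2GRAY); print(o["q"])
```

```text
t 20.8 p [0.6671 0.161  0.1355] rotvec of err(deg) tool [-0.0004  0.058   0.0013] w 0.402 gf 40.178425312042236 F [-0.1665 -0.9792 -1.8248]
pan [218.1299 167.4918] weight top [216.4509 242.6827] base [216.5719 216.2877]
[-0.7205  0.6565  0.5893  1.6381 -0.4204  0.977   0.0117]
```

View pics/w6.png

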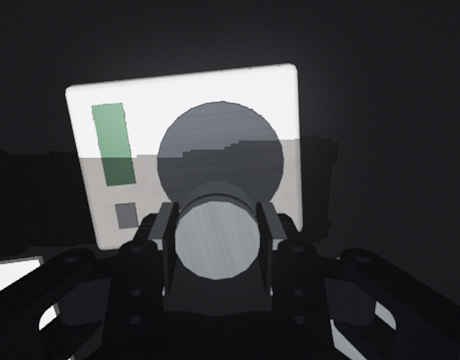

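The pan spans 157–284 px with its top edge at 101, so its centre is near (220.5,162). The weight is at (217.5,240.5), within a few mm. I fit the pan's visible arc more exactly.

```bash
cat > pan.py <<'E'
from st import *
from scipy.optimize import least_squares
def pan(w,rows,cols):
    # first bright->dark edge along rays from a rough pan centre, fitted by a circle of radius 45 mm on the plane
    g=cv2.GaussianBlur(cv2.cvtColor(w["color"],cv2.COLOR_BGR2GRAY),(3,3),0).astype(float)
    c0=np.array([.668,.161]); P=[]
    for a in np.radians(np.arange(0,181,4)):
        rr=np.arange(.036,.054,.0003)
        uv=np.array([proj(w,[c0[0]+r*np.cos(a),c0[1]+r*np.sin(a),.048]) for r in rr])
        v=cv2.remap(g.astype(np.float32),uv[:,:1].astype(np.float32),uv[:,1:].astype(np.float32),1)[:,0]
        d=np.gradient(v); i=d.argmax()
        if d[i]>4: P.append(c0+rr[i]*np.array([np.cos(a),np.sin(a)]))
    P=np.array(P); f=least_squares(lambda q:np.hypot(*(P-q[:2]).T)-q[2],[*c0,.045],loss="soft_l1",f_scale=.001)
    print(len(P),"pan c,r",f.x,"rms",np.sqrt(np.mean(f.fun**2)))
E
python3 - <<'E'
from pan import *
pan(cam("wrist"),0,0)
E
```

```text
46 pan c,r [0.6693 0.1626 0.0445] rms 0.00023448049725408577
```

Call:
jog_arm(
  moves=[0.09,0.07,0.8,0,0,0,0,0,0,1,0,0,0,0,0,0,0.8,0,0,0,0,0,0,0.6,0,0,0,0,0,0,0.3,0,0,0,0,0,0,0.2,0,0,0,0,0,0,0.1,0,0,0,0,0,0,0,0,0,0,0],
)

```text
t: 21.57
eef_pos: [0.6688, 0.1644, 0.0594]
tool_rot: [0.0, 0.707, 0.708, 0.0]
contact_force: [-0.1, -0.7, -2.4]
gripper_width: 0.402
grasp_force: 40.2
```

Call:
jog_arm(
  moves=[0,0,0.03,0,0,0,0,0,0,0,0,0,0,0,0,0,0,0,0,0,0,0,0,0,0,0,0,0,0,0,0.03,0,0,0,0,0,0,0,0,0,0,0,0,0,0,0,0,0,0,0,0,0,0,0,0,0],
)

```text
t: 22.23
eef_pos: [0.6685, 0.1645, 0.0581]
tool_rot: [-0.0, 0.707, 0.708, 0.0]
contact_force: [-0.8, 0.1, -1.1]
gripper_width: 0.406
grasp_force: 40.2
```

Run:
```python
from pan import *
o=st(); p=o["eef_pos"]; w=cam("wrist"); pan(w,0,0); cv2.imwrite("pics/w7.png",w["color"][40:400,100:560])
```

```text
t 22.23 p [0.6685 0.1645 0.0581] rotvec of err(deg) tool [ 0.0003 -0.001   0.0934] w 0.406 gf 40.18938481807709 F [-0.7562  0.0949 -1.0548]
46 pan c,r [0.6694 0.1627 0.0445] rms 0.00017137880383873066
```

Call:
jog_arm(
  moves=[-0.03,0.03,0.03,0,0,0,0,0,0,0,0,0,0,0,0,0,0.03,0,0,0,0,0,0,0,0,0,0,0,0,0,0.02,0,0,0,0,0,0,0,0,0,0,0,0,0,0,0,0,0,0,0,0,0,0,0,0,0],
)

```text
t: 22.95
eef_pos: [0.6691, 0.1639, 0.0566]
tool_rot: [-0.0, 0.706, 0.708, 0.0]
contact_force: [-0.1, -0.3, -1.0]
gripper_width: 0.403
grasp_force: 40.4
```

Call:
jog_arm(
  moves=[0,0,0.02,0,0,0,0,0,0,0,0,0,0,0,0,0,0.02,0,0,0,0,0,0,0,0,0,0,0,0,0,0.02,0,0,0,0,0,0,0,0,0,0,0,0,0,0,0,0,0,0,0,0,0,0,0,0,0],
)

```text
t: 23.62
eef_pos: [0.6691, 0.1639, 0.0565]
tool_rot: [-0.0, 0.707, 0.708, 0.0]
contact_force: [-6.0, -1.0, 9.6]
gripper_width: 0.402
grasp_force: 41.4
```

In contact. Release and rise.

Call:
jog_arm(
  moves=[0,0,-0.02,0,0,0,0.42,0,0,0,0,0,0,0.48,0,0,0,0,0,0,0.6,0,0,0,0,0,0,0.75,0,0,0,0,0,0,0.75,0,0,-0.3,0,0,0,0.75,0,0,-0.7,0,0,0,0.75,0,0,-1,0,0,0,0.75],
)

```text
t: 24.28
eef_pos: [0.6681, 0.1637, 0.0955]
tool_rot: [-0.001, 0.707, 0.708, -0.001]
contact_force: [-0.7, 0.0, 0.4]
gripper_width: 0.752
grasp_force: 0.0
```

Call:
jog_arm(
  moves=[0,0,-1,0,0,0,1,0,0,-1,0,0,0,1,0,0,-1,0,0,0,1,0,0,-0.7,0,0,0,1,0,0,-0.3,0,0,0,1,0,0,0,0,0,0,1,0,0,0,0,0,0,1,0,0,0,0,0,0,1],
)

```text
t: 24.95
eef_pos: [0.6682, 0.1639, 0.1744]
tool_rot: [-0.001, 0.706, 0.708, -0.001]
contact_force: [0.2, 0.1, -0.6]
gripper_width: 1.001
grasp_force: 0.0
```

Run:
```python
from pan import *
o=st(); p=o["eef_pos"]; w=cam("wrist"); pan(w,0,0); im=w["color"]
u,v=proj(w,[.669,.162,.06]).astype(int); cv2.imwrite("pics/w8.png",cv2.resize(im[v-80:v+80,u-90:u+90],None,fx=3,fy=3)); print("org",u-90,v-80)
for q in ([.669,.162,.074],[.669,.162,.048]): print(proj(w,q))
```

```text
t 24.95 p [0.6682 0.1639 0.1744] rotvec of err(deg) tool [-0.1148  0.0261  0.1054] w 1.001 gf 0.0 F [ 0.1792  0.125  -0.6481]
46 pan c,r [0.6694 0.1627 0.0445] rms 0.00023072527950843193
org 228 120
[318.1383 204.9891]
[318.1221 196.4146]
```

View pics/w8.png

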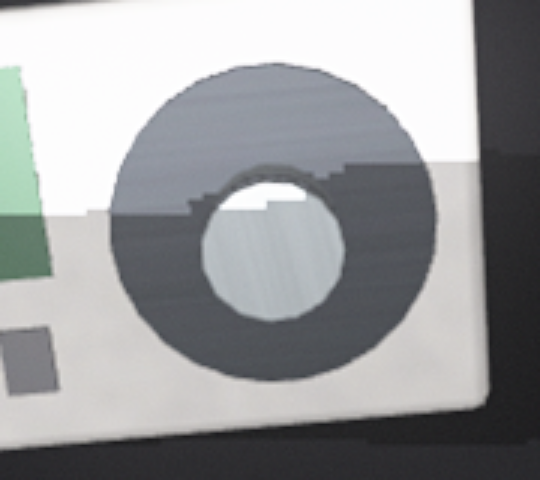

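The weight stands on the pan at crop (273,251). Measured in the same frame, weight and pan centres agree within 0.5 mm. Now the jar: I go back above the stack and fit its silhouette arcs.

Call:
jog_arm(
  moves=[-1,-0.12,0,0,0,0,1,-1,-0.12,0,0,0,0,1,-1,-0.12,0,0,0,0,1,-1,-0.12,0,0,0,0,1,-1,-0.12,0,0,0,0,1,-1,-0.12,0,0,0,0,1,-1,-0.12,0,0,0,0,1,-1,-0.12,0,0,0,0,1],
)

```text
t: 25.67
eef_pos: [0.6493, 0.0029, 0.1745]
tool_rot: [-0.001, 0.707, 0.708, -0.001]
contact_force: [0.2, -0.3, -0.5]
gripper_width: 0.996
grasp_force: 0.0
```

Call:
jog_arm(
  moves=[-1,-0.12,0,0,0,0,1,-1,-0.12,0,0,0,0,1,-1,-0.12,0,0,0,0,1,-1,-0.12,0,0,0,0,1,-1,-0.12,0,0,0,0,1,-1,-0.12,0,0,0,0,1,-0.9,-0.1,0,0,0,0,1,-0.45,-0.06,0,0,0,0,1],
)

```text
t: 26.33
eef_pos: [0.6315, -0.1462, 0.1749]
tool_rot: [-0.0, 0.708, 0.707, -0.001]
contact_force: [0.1, 0.2, -0.6]
gripper_width: 1.003
grasp_force: 0.0
```

```bash
cat > arc.py <<'E'
from pan import *
def circ(P,r):
    f=least_squares(lambda q:np.hypot(*(P-q).T)-r,P.mean(0),loss="soft_l1",f_scale=.001)
    g=least_squares(lambda q:np.hypot(*(P-q[:2]).T)-q[2],[*f.x,r],loss="soft_l1",f_scale=.001)
    return f.x,np.sqrt(np.mean(f.fun**2)),g.x
def sil(w,rough,th):
    g=cv2.cvtColor(w["color"],cv2.COLOR_BGR2GRAY); u,v=proj(w,rough)
    for k,r in blobs(g>th,800):
        if cv2.pointPolygonTest(k,(float(u),float(v)),False)>0: return k[:,0].astype(float)
E
python3 - <<'E'
from arc import *
o=st(); p=o["eef_pos"]; w=cam("wrist"); cv2.imwrite("pics/raw9.png",w["color"])
for th in (90,130,170):
    k=sil(w,[.629,-.162,.068],th)
    if k is None: print(th,None); continue
    print(th,k.min(0),k.max(0))
    uj=proj(w,[.629,-.161,.068]); lo=k[k[:,1]>uj[1]+5]
    print(" jar",circ(np.array([plane(w,q,.068)[:2] for q in lo]),.026))
    ub=proj(w,[.629,-.161,.032]); up=k[k[:,1]<ub[1]-5]
    print(" blk",circ(np.array([plane(w,q,.032)[:2] for q in up]),.033))
E
```

```text
t 26.33 p [ 0.6315 -0.1462  0.1749] rotvec of err(deg) tool [-0.1009  0.0784 -0.088 ] w 1.003 gf 0.0 F [ 0.1377  0.225  -0.6103]
90 [277. 166.] [351. 251.]
 jar (array([ 0.6286, -0.1622]), np.float64(0.0002758779216581626), array([ 0.6286, -0.1621,  0.0261]))
 blk (array([ 0.6288, -0.1598]), np.float64(0.0008317240523858866), array([ 0.6288, -0.1575,  0.0311]))
130 [277. 170.] [351. 251.]
 jar (array([ 0.6286, -0.162 ]), np.float64(0.0002809486188139696), array([ 0.6286, -0.1621,  0.0259]))
 blk (array([ 0.6287, -0.1629]), np.float64(0.00032565142429500564), array([ 0.6287, -0.1622,  0.0324]))
170 [277. 171.] [351. 251.]
 jar (array([ 0.6286, -0.1616]), np.float64(0.00034827062815357107), array([ 0.6287, -0.1622,  0.0255]))
 blk (array([ 0.6287, -0.1632]), np.float64(0.0003645524833317924), array([ 0.6287, -0.1621,  0.0321]))
```

The fits are clean: jar at (0.6286,-0.1620) with R 26.0, block at (0.6287,-0.1625) with R 32.3. I descend on the jar.

Call:
jog_arm(
  moves=[-0.5,-0.1,0.5,0,0,0,1,-0.27,-0.04,1,0,0,0,1,0,0,1,0,0,0,1,0,0,0.8,0,0,0,1,0,0,0.4,0,0,0,1,0,0,0,0,0,0,1,0,0,0,0,0,0,1,0,0,0,0,0,0,1],
)

```text
t: 27.05
eef_pos: [0.6307, -0.1584, 0.1024]
tool_rot: [0.001, 0.706, 0.708, 0.0]
contact_force: [0.3, 0.7, 0.3]
gripper_width: 0.998
grasp_force: 0.0
```

Call:
jog_arm(
  moves=[-0.18,-0.1,0.3,0,0,0,1,0,0,0.7,0,0,0,1,0,0,0.7,0,0,0,1,0,0,0.6,0,0,0,1,0,0,0.4,0,0,0,1,0,0,0.2,0,0,0,1,0,0,0,0,0,0,1,0,0,0,0,0,0,1],
)

```text
t: 27.72
eef_pos: [0.628, -0.1623, 0.0435]
tool_rot: [-0.0, 0.707, 0.708, -0.0]
contact_force: [0.0, 0.5, -0.7]
gripper_width: 0.994
grasp_force: 0.0
```

Call:
jog_arm(
  moves=[0,0,0,0,0,0,0.8,0,0,0,0,0,0,0.75,0,0,0,0,0,0,0.7,0,0,0,0,0,0,0.65,0,0,0,0,0,0,0.6,0,0,0,0,0,0,0.5,0,0,0,0,0,0,0.3,0,0,0,0,0,0,0],
  grip_force=35,
)

```text
t: 28.38
eef_pos: [0.6283, -0.1621, 0.0443]
tool_rot: [0.0, 0.706, 0.708, 0.0]
contact_force: [-1.3, 0.5, 5.4]
gripper_width: 0.595
grasp_force: 35.8
```

Call:
jog_arm(
  moves=[0,0,0,0,0,0,0,0,0,0,0,0,0,0,0,0,0,0,0,0,0,0,0,0,0,0,0,0,0,0,0,0,0,0,0,0,0,0,0,0,0,0,0,0,0,0,0,0,0,0,0,0,0,0,0,0],
)

```text
t: 29.05
eef_pos: [0.6283, -0.1622, 0.0444]
tool_rot: [0.0, 0.707, 0.708, 0.0]
contact_force: [-1.1, 0.1, 5.5]
gripper_width: 0.596
grasp_force: 35.8
```

Call:
jog_arm(
  moves=[0,0,-0.3,0,0,0,0,0,0,-0.7,0,0,0,0,0,0,-1,0,0,0,0,0,0,-1,0,0,0,0,0.875,-0.96,0,0,0,0,0,0.875,-0.96,0,0,0,0,0,0.875,-0.96,0,0,0,0,0,0.875,-0.96,0,0,0,0,0],
)

```text
t: 29.72
eef_pos: [0.5504, -0.0918, 0.1046]
tool_rot: [0.0, 0.707, 0.708, 0.0]
contact_force: [0.7, 0.9, -0.4]
gripper_width: 0.596
grasp_force: 36.7
```

Call:
jog_arm(
  moves=[0.875,-0.96,0,0,0,0,0,0.875,-0.96,0,0,0,0,0,0.875,-0.96,0,0,0,0,0,0.875,-0.96,0,0,0,0,0,0.55,-0.6,0,0,0,0,0,0.33,-0.36,0,0,0,0,0,0,0,0,0,0,0,0,0,0,0,0,0,0,0],
)

```text
t: 30.38
eef_pos: [0.4558, -0.0049, 0.1044]
tool_rot: [0.0, 0.706, 0.708, 0.001]
contact_force: [-0.9, -0.5, -2.5]
gripper_width: 0.596
grasp_force: 36.7
```

Run:
```python
from arc import *
o=st(); p=o["eef_pos"]; w=cam("wrist"); cv2.imwrite("pics/w10.png",w["color"][20:400,80:560])
print("tile",proj(w,[.4559,-.0045,.008])-[80,20],"captop",proj(w,p+[0,0,.0236])-[80,20])
print([ (proj(w,[.4559+a,-.0045+b,.008])-[80,20]).round() for a,b in ((.05,.068),(.068,-.049),(-.05,-.068),(-.068,.05))])
```

```text
t 30.38 p [ 0.4558 -0.0049  0.1044] rotvec of err(deg) tool [ 0.0978 -0.0195  0.1263] w 0.596 gf 36.73314929008484 F [-0.9171 -0.5406 -2.4548]
tile [236.7462 183.4923] captop [236.5733 265.7902]
[array([311.,  87.]), array([325., 245.]), array([173., 267.]), array([139., 114.])]
```

View pics/w10.png

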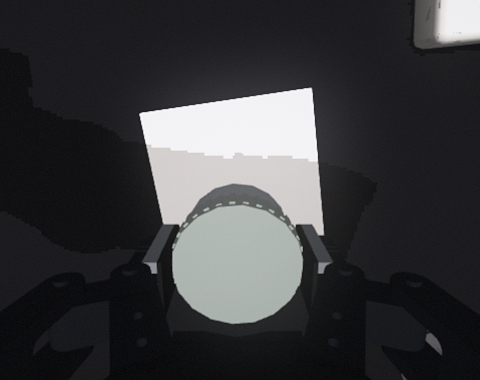

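The tile corners sit at (312,88) and (140,113), as predicted to a pixel, and the held jar's cap is at (237.5,264). It is aligned, so I lower it. That was my last picture, so from here I check numerically.

Call:
jog_arm(
  moves=[0,0,0.8,0,0,0,0,0,0,1,0,0,0,0,0,0,0.9,0,0,0,0,0,0,0.6,0,0,0,0,0,0,0.4,0,0,0,0,0,0,0.25,0,0,0,0,0,0,0.1,0,0,0,0,0,0,0,0,0,0,0],
)

```text
t: 31.1
eef_pos: [0.4554, -0.0053, 0.0227]
tool_rot: [0.0, 0.707, 0.707, 0.0]
contact_force: [0.8, -0.2, -0.5]
gripper_width: 0.596
grasp_force: 36.7
```

Call:
jog_arm(
  moves=[0,0,0.03,0,0,0,0,0,0,0,0,0,0,0,0,0,0.03,0,0,0,0,0,0,0,0,0,0,0,0,0,0.02,0,0,0,0,0,0,0,0,0,0,0,0,0,0,0,0,0,0,0,0,0,0,0,0,0],
)

```text
t: 31.77
eef_pos: [0.4549, -0.0048, 0.0211]
tool_rot: [-0.0, 0.706, 0.708, 0.0]
contact_force: [0.1, 0.4, -1.0]
gripper_width: 0.599
grasp_force: 36.7
```

Call:
jog_arm(
  moves=[0,0.03,0.02,0,0,0,0,0,0,0,0,0,0,0,0,0,0.02,0,0,0,0,0,0,0,0,0,0,0,0,0,0.02,0,0,0,0,0,0,0,0,0,0,0,0,0,0,0,0,0,0,0,0,0,0,0,0,0],
)

```text
t: 32.43
eef_pos: [0.4556, -0.0048, 0.0203]
tool_rot: [-0.0, 0.707, 0.708, 0.0]
contact_force: [-1.1, 0.2, 7.2]
gripper_width: 0.597
grasp_force: 37.5
```

Contact, so I release and rise, then measure the jar.

Call:
jog_arm(
  moves=[0,0,-0.02,0,0,0,0.62,0,0,0,0,0,0,0.67,0,0,0,0,0,0,0.75,0,0,0,0,0,0,0.9,0,0,0,0,0,0,1,0,0,-0.3,0,0,0,1,0,0,-0.7,0,0,0,1,0,0,-1,0,0,0,1],
)

```text
t: 33.1
eef_pos: [0.4544, -0.0051, 0.0601]
tool_rot: [-0.001, 0.707, 0.708, -0.001]
contact_force: [0.0, -0.3, -0.5]
gripper_width: 1.0
grasp_force: 0.0
```

Call:
jog_arm(
  moves=[0,0,-1,0,0,0,1,0,0,-1,0,0,0,1,0,0,-1,0,0,0,1,0,0,-1,0,0,0,1,0,0,-0.7,0,0,0,1,0,0,-0.3,0,0,0,1,0,0,0,0,0,0,1,0,0,0,0,0,0,1],
)

```text
t: 33.77
eef_pos: [0.4553, -0.0046, 0.1601]
tool_rot: [-0.0, 0.706, 0.708, 0.0]
contact_force: [-0.4, -0.0, -0.2]
gripper_width: 1.002
grasp_force: 0.0
```

Run:
```python
from arc import *
o=st(); p=o["eef_pos"]; w=cam("wrist"); cv2.imwrite("pics/raw11.png",w["color"])
im=w["color"]; g=cv2.cvtColor(im,cv2.COLOR_BGR2GRAY).astype(np.float32)
c0=np.array([.4558,-.0048]); P=[];S=[]
for a in np.radians(np.arange(180,361,6)):   # lower half: cap edge against tile
    rr=np.arange(.018,.034,.0003); uv=np.array([proj(w,[*(c0+r*np.array([np.cos(a),np.sin(a)])),.044]) for r in rr],np.float32)
    v=cv2.remap(cv2.GaussianBlur(g,(3,3),0),uv[:,:1],uv[:,1:],1)[:,0]; d=np.abs(np.gradient(v)); i=d.argmax(); S.append(d[i])
    if d[i]>2: P.append(c0+rr[i]*np.array([np.cos(a),np.sin(a)]))
print(len(P),np.round(S[:8],1)); 
if len(P)>8: print("jar",circ(np.array(P),.026))
m=(g>110); 
for k,r in blobs(m,2000):
    q=cv2.approxPolyDP(cv2.convexHull(k),8,True)[:,0]; Q=np.array([plane(w,x,.008) for x in q])
    if abs(Q.mean(0)[0]-.4559)<.03: print("tile",Q.mean(0),len(q))
```

```text
t 33.77 p [ 0.4553 -0.0046  0.1601] rotvec of err(deg) tool [ 0.0042 -0.0283  0.1149] w 1.002 gf 0.0 F [-0.3559 -0.0125 -0.1623]
31 [7.5 4.1 6.5 4.2 5.2 3.6 4.  3.7]
jar (array([ 0.4556, -0.0048]), np.float64(0.00031562967548270097), array([ 0.4556, -0.0043,  0.0264]))
tile [ 0.4558 -0.0044  0.008 ] 4
```

The jar is at (0.4556,-0.0048) and the tile centre at (0.4558,-0.0044). Now the block.

Call:
jog_arm(
  moves=[-0.9,0.98,0,0,0,0,1,-0.9,0.98,0,0,0,0,1,-0.9,0.98,0,0,0,0,1,-0.9,0.98,0,0,0,0,1,-0.9,0.98,0,0,0,0,1,-0.9,0.98,0,0,0,0,1,-0.9,0.98,0,0,0,0,1,-0.9,0.98,0,0,0,0,1],
)

```text
t: 34.48
eef_pos: [0.6126, -0.1494, 0.1583]
tool_rot: [-0.001, 0.707, 0.708, -0.001]
contact_force: [0.4, 0.7, -0.4]
gripper_width: 1.003
grasp_force: 0.0
```

Call:
jog_arm(
  moves=[-0.5,0.55,0,0,0,0,1,-0.2,0.28,0,0,0,0,1,0,0,0,0,0,0,1,0,0,0,0,0,0,1,0,0,0,0,0,0,1,0,0,0,0,0,0,1,0,0,0,0,0,0,1,0,0,0,0,0,0,1],
)

```text
t: 35.15
eef_pos: [0.629, -0.1618, 0.1605]
tool_rot: [-0.0, 0.706, 0.708, 0.0]
contact_force: [0.6, 0.0, 0.1]
gripper_width: 0.999
grasp_force: 0.0
```

Run:
```python
from arc import *
o=st(); w=cam("wrist"); cv2.imwrite("pics/raw12.png",w["color"])
for th in (130,150,170):
    k=sil(w,[.6287,-.1625,.032],th)
    if k is not None: print(th,k.min(0),k.max(0),circ(np.array([plane(w,q,.032)[:2] for q in k]),.033))
# hotplate white plate seen by the wrist, if in view
g=cv2.cvtColor(w["color"],cv2.COLOR_BGR2GRAY); print(proj(w,[.437,-.322,.056]))
```

```text
t 35.15 p [ 0.629  -0.1618  0.1605] rotvec of err(deg) tool [ 0.005  -0.0295  0.1432] w 0.999 gf 0.0 F [0.5916 0.0159 0.059 ]
130 [277. 154.] [356. 232.] (array([ 0.6286, -0.1621]), np.float64(0.0004471644355652887), array([ 0.6286, -0.1621,  0.0326]))
150 [277. 155.] [356. 231.] (array([ 0.6286, -0.1622]), np.float64(0.0005753244670112813), array([ 0.6286, -0.1622,  0.0325]))
170 [277. 155.] [356. 231.] (array([ 0.6286, -0.1622]), np.float64(0.0006799844972504288), array([ 0.6286, -0.1621,  0.0324]))
[ 97.339  376.5111]
```

The block is at (0.6286,-0.1621), straight below the tool. Down and grip.

Call:
jog_arm(
  moves=[-0.02,-0.02,1,0,0,0,1,0,0,1,0,0,0,1,0,0,1,0,0,0,1,0,0,1,0,0,0,1,0,0,1,0,0,0,1,0,0,0.9,0,0,0,1,0,0,0.6,0,0,0,1,0,0,0.4,0,0,0,1],
)

```text
t: 35.87
eef_pos: [0.6282, -0.1626, 0.0209]
tool_rot: [-0.001, 0.706, 0.708, -0.0]
contact_force: [0.7, 0.4, 0.6]
gripper_width: 0.997
grasp_force: 0.0
```

Call:
jog_arm(
  moves=[0,0,0.2,0,0,0,1,0,0,0.2,0,0,0,1,0,0,0.1,0,0,0,1,0,0,0,0,0,0,1,0,0,0,0,0,0,0.95,0,0,0,0,0,0,0.9,0,0,0,0,0,0,0.85,0,0,0,0,0,0,0.8],
)

```text
t: 36.53
eef_pos: [0.629, -0.1629, 0.0126]
tool_rot: [0.0, 0.706, 0.708, 0.0]
contact_force: [0.6, -0.8, 0.5]
gripper_width: 0.798
grasp_force: 0.0
```

Call:
jog_arm(
  moves=[0,0,0,0,0,0,0.75,0,0,0,0,0,0,0.7,0,0,0,0,0,0,0.6,0,0,0,0,0,0,0.5,0,0,0,0,0,0,0.3,0,0,0,0,0,0,0,0,0,0,0,0,0,0,0,0,0,0,0,0,0],
  grip_force=50,
)

```text
t: 37.2
eef_pos: [0.629, -0.163, 0.0131]
tool_rot: [0.0, 0.707, 0.708, 0.0]
contact_force: [-1.9, 1.1, 5.8]
gripper_width: 0.75
grasp_force: 53.6
```

Call:
jog_arm(
  moves=[0,0,0,0,0,0,0,0,0,0,0,0,0,0,0,0,0,0,0,0,0,0,0,0,0,0,0,0,0,0,0,0,0,0,0,0,0,0,0,0,0,0,0,0,0,0,0,0,0,0,0,0,0,0,0,0],
)

```text
t: 37.87
eef_pos: [0.629, -0.163, 0.0132]
tool_rot: [0.0, 0.707, 0.708, 0.0]
contact_force: [-2.2, 1.1, 4.8]
gripper_width: 0.749
grasp_force: 53.6
```

Call:
jog_arm(
  moves=[0,0,-0.3,0,0,0,0,0,0,-0.7,0,0,0,0,0,0,-1,0,0,0,0,0,0,-1,0,0,0,0,0,0,-1,0,0,0,0,0,0,-1,0,0,0,0,0,0,-0.5,0,0,0,0,-0.79,-0.958,0,0,0,0,0],
)

```text
t: 38.53
eef_pos: [0.6152, -0.1748, 0.1253]
tool_rot: [0.002, 0.704, 0.71, 0.003]
contact_force: [1.2, 0.2, -2.7]
gripper_width: 0.751
grasp_force: 56.0
```

Call:
jog_arm(
  moves=[-0.79,-0.958,0,0,0,0,0,-0.79,-0.958,0,0,0,0,0,-0.79,-0.958,0,0,0,0,0,-0.79,-0.958,0,0,0,0,0,-0.79,-0.958,0,0,0,0,0,-0.79,-0.958,0,0,0,0,0,-0.79,-0.958,0,0,0,0,0,-0.79,-0.958,0,0,0,0,0],
)

```text
t: 39.2
eef_pos: [0.4554, -0.306, 0.1225]
tool_rot: [-0.0, 0.707, 0.708, 0.0]
contact_force: [0.5, -0.6, -1.9]
gripper_width: 0.746
grasp_force: 56.0
```

Call:
jog_arm(
  moves=[-0.5,-0.6,0,0,0,0,0,-0.29,-0.36,0,0,0,0,0,0,0,0,0,0,0,0,0,0,0,0,0,0,0,0,0,0,0,0,0,0,0,0,0,0,0,0,0,0,0,0,0,0,0,0,0,0,0,0,0,0,0],
)

```text
t: 39.87
eef_pos: [0.4381, -0.3206, 0.1222]
tool_rot: [-0.0, 0.706, 0.708, 0.0]
contact_force: [0.0, 0.1, -2.8]
gripper_width: 0.747
grasp_force: 55.9
```

Run:
```python
from arc import *
o=st(); print(o["q"]); p=o["eef_pos"]; w=cam("wrist"); cv2.imwrite("pics/raw13.png",w["color"])
hsv=cv2.cvtColor(w["color"],cv2.COLOR_BGR2HSV); g=hsv[...,2]
print("plate corners pred",[proj(w,[.438+a,-.32+b,.056]).round() for a,b in ((.055,.055),(-.055,.055),(.055,-.055),(-.055,-.055))],"captop",proj(w,p+[0,.001,.019]))
# gray values along scan lines on the plate plane, across its edges, to see the contrast
def scan(a,b,n=60):
    uv=np.array([proj(w,[*(np.array(a)+(np.array(b)-a)*t),.056]) for t in np.linspace(0,1,n)],np.float32)
    return cv2.remap(g,uv[:,:1],uv[:,1:],1)[:,0]
print("far y",scan([.42,-.28],[.42,-.24])[::3]); print("left",scan([.40,-.285],[.36,-.285])[::3]); print("right",scan([.47,-.285],[.515,-.285])[::3])
```

```text
t 39.87 p [ 0.4381 -0.3206  0.1222] rotvec of err(deg) tool [-0.0033 -0.0065  0.1836] w 0.747 gf 55.93884587287903 F [ 0.0049  0.1497 -2.8054]
[-0.0043  0.4719  0.6732  2.0049 -0.4064  0.7996  0.9079]
plate corners pred [array([408., 129.]), array([226., 128.]), array([396., 292.]), array([236., 291.])] captop [316.5664 277.8056]
far y [245 245 245 245 245 244 245 221 140 140 139 124  94  44  43  42  40  39
  37  35]
left [245 245 246 245 246 245 245 216 229 228 228 227 226 227 227 227 227 227
 227 200]
right [245 245 245 245 244 244 245 245 244 244 251 226  65  65  67  63  63  61
  58  57]
```

Run:
```python
from arc import *
w=cam("wrist"); g=cv2.cvtColor(w["color"],cv2.COLOR_BGR2HSV)[...,2]
def edge(a,d,L=.03,n=100):
    uv=np.array([proj(w,[*(np.array(a)+np.array(d)*L*t),.056]) for t in np.linspace(0,1,n)],np.float32)
    v=cv2.remap(g,uv[:,:1],uv[:,1:],1)[:,0].astype(float); i=np.nonzero(v<232)[0]
    return np.array(a)+np.array(d)*L*i[0]/(n-1) if len(i) else [np.nan]*2
F=np.array([edge([x,-.277],[0,1]) for x in np.arange(.395,.486,.006)])
Lf=np.array([edge([.40,y],[-1,0]) for y in np.arange(-.310,-.272,.004)]); Rt=np.array([edge([.48,y],[1,0]) for y in np.arange(-.310,-.272,.004)])
for n,E,i in(("far",F,0),("left",Lf,1),("right",Rt,1)):
    E=E[~np.isnan(E[:,0])]; f=np.polyfit(E[:,i],E[:,1-i],1); r=E[:,1-i]-np.polyval(f,E[:,i]); print(n,len(E),"slope",f[0],"at",np.polyval(f,[.44,-.32][i]),"rms",r.std())
k=sil(w,get_obs()["eef_pos"]+[0,.001,.019],1)
```

```text
far 16 slope -0.04174093879976227 at -0.2666969696969697 rms 0.00021106018058162566
left 10 slope 0.08356290174471852 at 0.38287235996326896 rms 0.00034847486710663214
right 10 slope 0.07116620752984529 at 0.49258310376492165 rms 0.0001939623494219764
```

The plate centre comes out at (0.4377,-0.3217) with a fitted width of 109.7 mm, in agreement with the top camera. A small correction, then I lower.

Call:
jog_arm(
  moves=[-0.1,-0.03,0.4,0,0,0,0,0,0,0.7,0,0,0,0,0,0,0.6,0,0,0,0,0,0,0.4,0,0,0,0,0,0,0.2,0,0,0,0,0,0,0.15,0,0,0,0,0,0,0.05,0,0,0,0,0,0,0,0,0,0,0],
)

```text
t: 40.63
eef_pos: [0.4369, -0.3234, 0.0723]
tool_rot: [0.0, 0.707, 0.708, -0.0]
contact_force: [0.2, -0.6, -2.8]
gripper_width: 0.748
grasp_force: 55.9
```

Call:
jog_arm(
  moves=[0,0,0.03,0,0,0,0,0,0,0,0,0,0,0,0,0,0.02,0,0,0,0,0,0,0,0,0,0,0,0,0,0.02,0,0,0,0,0,0,0,0,0,0,0,0,0,0,0,0,0,0,0,0,0,0,0,0,0],
)

```text
t: 41.3
eef_pos: [0.4368, -0.3233, 0.0709]
tool_rot: [0.0, 0.707, 0.708, 0.0]
contact_force: [-0.1, -0.4, -1.9]
gripper_width: 0.753
grasp_force: 55.9
```

Call:
jog_arm(
  moves=[0.03,0.04,0.03,0,0,0,0,0,0,0,0,0,0,0,0,0,0.03,0,0,0,0,0,0,0,0,0,0,0,0,0,0.02,0,0,0,0,0,0,0,0,0,0,0,0,0,0,0.02,0,0,0,0,0,0,0,0,0,0],
)

```text
t: 41.97
eef_pos: [0.4377, -0.3227, 0.0693]
tool_rot: [-0.001, 0.706, 0.708, -0.001]
contact_force: [-0.3, 1.5, -2.4]
gripper_width: 0.747
grasp_force: 56.0
```

Call:
jog_arm(
  moves=[0,0,0.02,0,0,0,0,0,0,0,0,0,0,0,0,0,0.02,0,0,0,0,0,0,0,0,0,0,0,0,0,0,0,0,0,0,0,0,0,0,0,0,0,0,0,0,0,0,0,0,0,0,0,0,0,0,0],
)

```text
t: 42.63
eef_pos: [0.4377, -0.3227, 0.0691]
tool_rot: [-0.0, 0.707, 0.708, -0.0]
contact_force: [-2.4, 2.1, 8.1]
gripper_width: 0.756
grasp_force: 57.1
```

Contact. Release, rise and measure the block on the plate.

Call:
jog_arm(
  moves=[0,0,-0.02,0,0,0,0.77,0,0,0,0,0,0,0.82,0,0,0,0,0,0,0.9,0,0,0,0,0,0,1,0,0,0,0,0,0,1,0,0,0,0,0,0,1,0,0,-0.3,0,0,0,1,0,0,-0.7,0,0,0,1],
)

```text
t: 43.3
eef_pos: [0.4367, -0.322, 0.0881]
tool_rot: [-0.002, 0.707, 0.708, -0.001]
contact_force: [1.0, -0.9, -0.0]
gripper_width: 1.005
grasp_force: 0.0
```

Call:
jog_arm(
  moves=[0,0,-1,0,0,0,1,0,0,-1,0,0,0,1,0,0,-1,0,0,0,1,0,0,-1,0,0,0,1,0,0,-1,0,0,0,1,0,0,-0.7,0,0,0,1,0,0,-0.3,0,0,0,1,0,0,0,0,0,0,1],
)

```text
t: 43.97
eef_pos: [0.4385, -0.3232, 0.2104]
tool_rot: [0.001, 0.707, 0.708, 0.0]
contact_force: [0.5, -0.7, -0.9]
gripper_width: 1.001
grasp_force: 0.0
```

Run:
```python
from arc import *
o=st(); w=cam("wrist"); im=w["color"]; cv2.imwrite("pics/raw14.png",im); g=cv2.GaussianBlur(cv2.cvtColor(im,cv2.COLOR_BGR2GRAY),(3,3),0).astype(np.float32)
def ray(c0,a,r0,r1,z):
    rr=np.arange(r0,r1,.0003); d=np.array([np.cos(a),np.sin(a)]); uv=np.array([proj(w,[*(c0+r*d),z]) for r in rr],np.float32)
    v=cv2.remap(g,uv[:,:1],uv[:,1:],1)[:,0]; e=np.abs(np.gradient(v)); i=e.argmax(); return c0+rr[i]*d,e[i]
c0=np.array([.4375,-.322])
P=[ray(c0,a,.027,.039,.088) for a in np.radians(np.arange(0,360,6))]; print("strength",np.median([e for _,e in P])); P=np.array([p for p,e in P if e>3]); print("block",len(P),circ(P,.033))
out={}
for n,i,pts in (("far",0,[ray(np.array([x,-.29]),np.pi/2,.012,.036,.056) for x in np.arange(.40,.476,.005)]),
 ("near",0,[ray(np.array([x,-.352]),-np.pi/2,.012,.036,.056) for x in np.arange(.40,.476,.005)]),
 ("left",1,[ray(np.array([.405,y]),np.pi,.012,.036,.056) for y in np.arange(-.36,-.285,.005)]),
 ("right",1,[ray(np.array([.47,y]),0,.012,.036,.056) for y in np.arange(-.36,-.285,.005)])):
    E=np.array([p for p,e in pts]); f=np.polyfit(E[:,i],E[:,1-i],1); print(n,f[0].round(3),"at",np.polyval(f,c0[i]).round(4),"rms",(E[:,1-i]-np.polyval(f,E[:,i])).std().round(5),"median",np.median(E[:,1-i]).round(4))
```

```text
t 43.97 p [ 0.4385 -0.3232  0.2104] rotvec of err(deg) tool [0.0776 0.0532 0.096 ] w 1.001 gf 0.0 F [ 0.4919 -0.708  -0.9123]
strength 2.2080078
block 21 (array([ 0.4379, -0.3196]), np.float64(0.00044124529140655887), array([ 0.4379, -0.3175,  0.0313]))
far 0.031 at -0.2647 rms 0.00263 median -0.2655
near 0.05 at -0.3786 rms 0.00139 median -0.379
left 0.045 at 0.3838 rms 0.00022 median 0.3837
right 0.058 at 0.4939 rms 0.00059 median 0.4935
```

Run:
```python
from arc import *
w=cam("wrist"); g=cv2.GaussianBlur(cv2.cvtColor(w["color"],cv2.COLOR_BGR2GRAY),(3,3),0).astype(np.float32)
def prof(c0,a,r0,r1,z,step=.0003):
    rr=np.arange(r0,r1,step); d=np.array([np.cos(a),np.sin(a)]); uv=np.array([proj(w,[*(c0+r*d),z]) for r in rr],np.float32)
    return rr,cv2.remap(g,uv[:,:1],uv[:,1:],1)[:,0]
c0=np.array([.4375,-.321]); P=[]
for a in range(0,360,6):
    rr,v=prof(c0,np.radians(a),.028,.038,.088); e=np.abs(np.gradient(v)); i=e.argmax()
    if e[i]>1.2: P.append((a,rr[i],e[i],*(c0+rr[i]*np.array([np.cos(np.radians(a)),np.sin(np.radians(a))]))))
P=np.array(P); print(np.c_[P[:,0],P[:,1]*1000,P[:,2]].round(1).tolist())
f=circ(P[:,3:],.033); print(f); 
for x in (.40,.4375,.475):
    print("far",x,prof(np.array([x,-.28]),np.pi/2,0,.03,.056,.0015)[1].round().astype(int).tolist())
    print("near",x,prof(np.array([x,-.36]),-np.pi/2,0,.03,.056,.0015)[1].round().astype(int).tolist())
```

```text
[[0.0, 33.7, 2.2], [6.0, 33.1, 2.3], [12.0, 33.4, 1.8], [18.0, 32.8, 2.4], [24.0, 33.1, 2.1], [30.0, 33.1, 3.4], [36.0, 33.4, 12.5], [42.0, 31.9, 16.1], [48.0, 33.7, 20.2], [54.0, 34.3, 18.9], [60.0, 34.3, 20.1], [66.0, 34.6, 18.1], [72.0, 34.6, 19.7], [78.0, 35.2, 19.4], [84.0, 35.5, 19.1], [90.0, 35.2, 18.0], [96.0, 34.6, 20.1], [102.0, 35.2, 18.3], [108.0, 34.6, 19.6], [114.0, 34.3, 20.0], [120.0, 34.0, 19.5], [126.0, 34.0, 18.8], [132.0, 33.4, 19.6], [138.0, 31.3, 13.0], [144.0, 32.8, 13.9], [150.0, 32.8, 5.2], [156.0, 32.2, 1.7], [162.0, 32.2, 1.7], [168.0, 32.5, 2.5], [174.0, 31.9, 3.2], [180.0, 32.8, 1.5], [186.0, 33.1, 1.3], [192.0, 32.8, 1.5], [198.0, 33.1, 1.9], [204.0, 33.4, 1.9], [216.0, 33.1, 1.2], [222.0, 33.4, 1.2], [228.0, 32.8, 2.2], [234.0, 33.1, 2.0], [240.0, 33.1, 2.7], [246.0, 33.1, 2.0], [252.0, 32.8, 2.2], [258.0, 33.1, 2.0], [264.0, 33.1, 2.4], [270.0, 33.1, 2.3], [276.0, 34.0, 1.3], [282.0, 33.7, 1.3], [288.0, 33.7, 1.9], [294.0, 33.4, 1.8], [300.0, 33.7, 1.3], [306.0, 34.0, 1.3], [312.0, 34.0, 1.3], [318.0, 33.4, 1.5], [324.0, 33.4, 1.6], [330.0, 33.4, 1.4], [336.0, 33.1, 1.5], [342.0, 33.1, 1.4], [348.0, 33.1, 1.9], [354.0, 33.4, 1.5]]
(array([ 0.4378, -0.3208]), np.float64(0.0008758541157109974), array([ 0.4378, -0.3206,  0.0335]))
far 0.4 [249, 249, 249, 249, 249, 249, 249, 249, 249, 248, 225, 160, 144, 144, 142, 134, 121, 85, 50, 47]
near 0.4 [255, 255, 255, 255, 255, 255, 255, 255, 255, 246, 226, 214, 176, 109, 75, 73, 72, 71, 71, 70]
far 0.4375 [249, 249, 249, 249, 249, 249, 249, 249, 248, 221, 159, 149, 149, 146, 136, 123, 84, 56, 54, 53]
near 0.4375 [239, 239, 240, 240, 246, 254, 255, 255, 255, 255, 248, 226, 215, 181, 112, 78, 76, 76, 75, 74]
far 0.475 [249, 249, 249, 249, 251, 253, 254, 254, 248, 221, 223, 221, 216, 199, 169, 98, 65, 67, 65, 64]
near 0.475 [248, 248, 248, 248, 248, 248, 248, 248, 248, 248, 248, 222, 160, 139, 126, 87, 60, 57, 58, 62]
```

The block is at (0.4377,-0.321) and the plate centre at (0.4388,-0.3212), so it is within about 1 mm. All four pieces are placed and the gripper is clear, so I hand in.

```bash
python3 -c "
from station import *
print(hand_in())"
```

```text
the job is handed in; nothing more can be done
None
```

I took the stack apart from the top down, placed all four pieces and handed the job in at about 44 s. By camera the weight, jar and block sit within about 1 mm of their target centres; the vial is upright in the rack's middle well, about 3 mm off centre. The hand-in returned no verdict, and I did not re-check the flask and bottle at the end.

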